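Drift the anchor ring into line and bolt down the microscope

TASK

Bolt the microscope down: the anchor ring under the bolt hole in its aluminium ear has slipped out of line, so find the ring's hole with the thin nose of the red-handled drift, lever and wedge the ring into line until the drift is fully down in the ear, then pull the drift out and put it back fully down in its blue stand. Then put the black-headed bolt in the hole, head fully down on the ear, and let go. Work gently by feel, never pressing the drift or bolt on the microscope with more than about 30 N, and leave the bottle, slide tray and tub where they stand.

Things in the scene. Friction and masses are not known exactly. Their poses are not given: they have to be found in the camera images.
- microscope: White microscope, fixed. Origin on the bench top right under the centre of the ear's bolt hole, z up. There stands a grey anchor pedestal, 96 x 96 mm; its lid is the aluminium ear (96 x 96 x 8 mm, top at z = 64 mm) with a 20 mm through hole in its middle. The rest lies on the -y side: base y -95 to -375 mm, x -90 to 90 mm, 62 mm high; stage, arm and head y -140 to -370 mm, to 0.47 m high.
- hole (a point): Centre of the mouth of the ear's 20 mm bolt hole, at the ear's top face, 64 mm above the bench; z up, axes as the microscope's.
- ring_level (a point): Fixed point on the ear hole's axis, 54 mm above the bench (2 mm under the ear), level with the top of the brass ring plate (44 x 44 x 8 mm, 20 mm hole). The ring's hole is 9 to 11 mm off this axis, direction unknown and unmeasured (brass shows through the ear hole from above). The ring only slides level, any direction, against about 4.5 N friction, and stays where left; empty space below it.
- drift: Tapered drift, 0.18 kg (varies), 112 mm long, upright in its stand. Origin at the nose tip, z up to the handle. Nose 6 mm in diameter from 0 to 14 mm, cone widening to 18 mm diameter at 38 mm, 18 mm shank to 56 mm, red square handle 26 x 26 mm (sides along x and y) from 56 to 106 mm, steel button above. Handle underside is the stop: fully down in the ear the tip is 56 mm below the mouth.
- bolt: Push-in hold-down bolt without thread, 0.15 kg (varies), 80 mm long, standing upright in its stand. Origin at the centre of the shank's foot, z up. Steel shank 17 mm in diameter and 40 mm long, its first 5 mm tapered from 11 mm; black square head 26 x 26 mm from 40 to 80 mm, sides along x and y. Fully down in the ear its foot is 40 mm below the hole's mouth.
- drift_stand: Blue block, 64 x 64 x 65 mm high, fixed; origin at the centre of its underside, z up. A 21.5 mm vertical through hole in its middle holds the drift; the handle rests on the top face, so the drift's tip is then 9 mm above the bench.
- bolt_stand: White block, 64 x 64 x 65 mm high, fixed; origin at the centre of its underside, z up. A 21.5 mm vertical through hole in its middle holds the bolt, whose head rests on the top face. The two stands' places may be swapped.
- strip_bottle: White test-strip bottle with black cap, 42 mm in diameter, 95 mm high, loose; origin at the centre of its underside. Leave alone.
- slide_tray: Low white tray of slides, 75 x 110 x 18 mm, loose; origin at the centre of its underside. Leave alone.
- wipes_tub: White tub with red lid, 100 mm in diameter, 150 mm high, loose; origin at the centre of its underside. Leave alone.
Not all that is in view belongs to the job. There is more than one size of the drift; the one meant has the size given above.

How it is judged:
By the outcome, as a careful person would: the job done as asked, in the order asked, and still so for the second after the job is handed in, with the robot touching nothing.
It also fails if it takes over 72 s, if anything falls off the work surface, if the arm or the gripper's body presses on something with over 40 N, if the wrist force passes 120 N, or if a joint passes its speed limit or range.

ROBOT

A 6-joint arm with a two-finger parallel gripper is mounted at the origin on the work surface. World frame = base frame: x ahead of the robot, y to its left, z up, the work surface at z = 0. Lengths are in mm, angles in rad, forces in N, time in s.
With the tool pointing down it reaches from about 275 to 775 mm from the base axis. Payload 14.6 kg.
Tool frame: the origin (TCP) lies on the centre line of the jaws, within the pads' length; the fingertips stand 11 mm ahead of it and the grasp point (between the pads) lies 8 mm behind it; z points along the fingers, y is the line along which they close (so a half turn about z gives the same grasp; the last joint's range is limited). The gripper opens to 85 mm and grips with 20 to 120 N. Pads are 22 mm wide; open, the fingers measure 114 mm over their backs; the gripper's body (76 mm by 85 mm) begins 54 mm behind the grasp point. The pads swing forward as they close: fully open they stand 13 mm farther back than shut.
Start: joints at [-1.354, 0.263, -0.048, 1.259, 0, 1.415], TCP at [190.723, -489.135, 213.778] pointing down, gripper open.
Joint ranges: [-2.65, 2.65], [-0.89, 1.7], [-1.18, 1.37], [-2.13, 2.11], [-1.35, 1.29], [-3.14, 3.14]. Speed limits (rad/s): [1.89, 1.89, 2.57, 2.79, 3.14, 3.14].

INTERFACE

Orientations are given as a unit quaternion [w, x, y, z].
In Python, from cell import r gives the robot as it stands.
- The arm moves only by the tool apply_moves, never from a script. Its argument "plan" is a list of rows, each an object with "twist": the turn, a rotation vector about the tool's x, y, z in degrees, a list of three; "offset": the shift along the tool's x, y, z in cm, a list of three; "fingers": the finger opening in cm, from 0 to 8.54. In form: [{"twist": [wx, wy, wz], "offset": [x, y, z], "fingers": fingers}, ...]. A call has 1 to 10 rows; each row shifts and turns the commanded pose from where the row before left it, along the tool's axes as they then stand; what a row does not reach is not made up. A row lasts 1/8 s, in which the tool goes at most 62.5 mm and 10.7 degrees, less where a joint would pass 70% of its speed; a pose out of reach is approached as far as the arm can. A call with a gripper value outside its range is refused whole. The fingers move at their own pace and stop on an object; "force" is the grip in N (left out, the last holds). Time passes only in rows, so rows that do not move let the fingers close. It gives the time, the measured TCP pose, the force, the opening and the grip force at its end, in the units of the state.
- r.get_obs(): the state, without advancing time (a new reading comes with each control period).
- r.capture(name): name is "scene" or "top" or "wrist"; returns the picture (420x560x3 uint8, red, green, blue); there is no depth.
- r.calibration(name): a dict with "mtx" (3x3 intrinsics, pixels), "dist" ([k1, k2, p1, p2, k3] as OpenCV has them; the pictures are not rectified), "eye" and "orientation" of the camera in the world. Camera axes: x right, y down, z forward; pixel columns grow to the right and rows downward; lengths in mm; the calibration is good to about 2 mm. A picture is of the moment at which its call begins: read the wrist's pose just before it. calibration takes no time and is no camera call; for the wrist camera it gives the pose at the moment of the call.
- r.job_done(): hands the job in; it is judged then, once.
The state is a dict: "clock": time; "joint_positions": joint angles; "qvel": joint speeds; "effort": joint torques, N m; "ee_pos": TCP position; "eef_rot": TCP orientation; "ft_force": force on the tool from outside, world axes, zero at the start; "moment": the same for the moment, N m; "finger_gap": finger opening in mm; "grasp_force": force on a finger pad.
Only numpy, scipy, OpenCV 4.12 (cv2) and the standard library are available. Lean on these libraries where they do the work, as an engineer would, in place of code of your own. Each camera call takes 0.05 s, during which the arm holds its last target. There are 200 camera calls.

## Working session

There is one attempt and no reset: what is moved stays moved. The work goes in short steps, Python scripts to look and compute and a tool call to move; the robot and the scene stay as the last step left them, time stands still between calls to the robot, and variables do not carry over. Pictures are saved under pics/ and viewed, at most 10 in all, crops included, and the job is handed in when it is done.

Besides the shell and the picture viewer there is one more tool, called after "Request:" as a command line: name --argument value ..., lists and objects as JSON in quotes. apply_moves: Moves the arm, as the interface text tells. Its arguments: {"type":"object","properties":{"plan":{"type":"array","items":{"type":"object","properties":{"twist":{"type":"array","items":{"type":"number"}},"offset":{"type":"array","items":{"type":"number"}},"fingers":{"type":"number"}}}},"force":{"type":"number"}},"required":["plan"]}

```bash
mkdir -p pics; ls; python3 - <<'E'
from cell import r
import cv2,numpy as np
o=r.get_obs();print({k:np.round(v,3) for k,v in o.items()})
for n in("scene","top"):
    c=r.calibration(n);print(n,{k:np.round(v,3).tolist() for k,v in c.items()})
    cv2.imwrite(f"pics/{n}0.png",r.capture(n)[:,:,::-1])
E
```

```text
pics
{'clock': np.float64(0.0), 'joint_positions': array([-1.354,  0.264, -0.049,  1.259,  0.   ,  1.415]), 'qvel': array([-0.002, -0.002,  0.001,  0.001,  0.001,  0.001]), 'effort': array([-5.0000e-03, -6.3762e+01,  3.8458e+01,  1.3000e-02, -0.0000e+00,
        0.0000e+00]), 'ee_pos': array([ 190.678, -488.822,  213.303]), 'eef_rot': array([-0.001,  0.983,  0.185, -0.   ]), 'ft_force': array([ 0.513, -0.276,  0.353]), 'moment': array([0.072, 0.094, 0.015]), 'grasp_force': np.float64(0.0), 'finger_gap': np.float64(85.657)}
scene {'mtx': [[457.641, 0.0, 278.895], [0.0, 457.641, 210.245], [0.0, 0.0, 1.0]], 'dist': [0.053, 0.0, 0.0, 0.0, 0.0], 'eye': [974.875, -252.403, 685.732], 'orientation': [-0.333, 0.852, 0.374, -0.152]}
top {'mtx': [[422.818, 0.0, 274.521], [0.0, 422.818, 211.662], [0.0, 0.0, 1.0]], 'dist': [0.017, 0.0, 0.0, 0.0, 0.0], 'eye': [443.871, 89.12, 837.606], 'orientation': [0.067, -0.697, 0.713, -0.046]}
```

View pics/scene0.png

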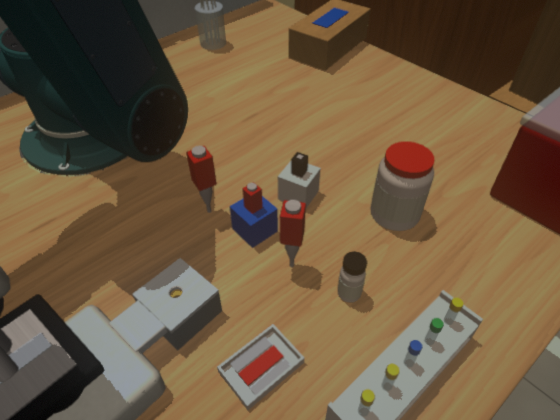

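View pics/top0.png

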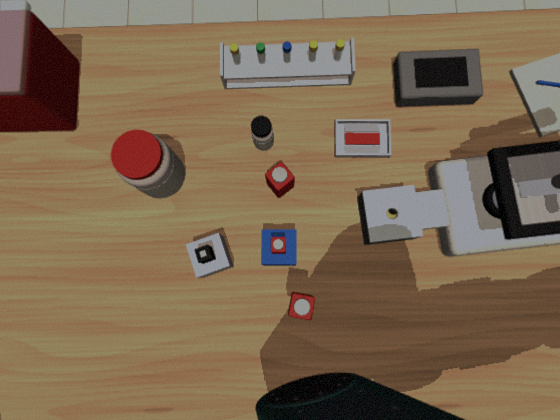

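The blue stand with the small drift is at top px (279,247). The bolt in its white stand is at (208,254) and the ear hole at (393,213). The larger decoy drifts are at (280,178) and (302,306).

```bash
cat >h.py <<'E'
from cell import r
import cv2,numpy as np
from scipy.spatial.transform import Rotation as R
def rot(q): return R.from_quat([q[1],q[2],q[3],q[0]])
def cast(c,px,z):
    px=np.array(px,float).reshape(-1,1,2)
    n=cv2.undistortPoints(px,c["mtx"],c["dist"]).reshape(-1,2)
    d=rot(c["orientation"]).apply(np.c_[n,np.ones(len(n))]); e=np.array(c["eye"])
    return e+d*((z-e[2])/d[:,2])[:,None]
def blobs(m,lo=30):
    cs,_=cv2.findContours(m.astype(np.uint8),cv2.RETR_EXTERNAL,cv2.CHAIN_APPROX_NONE)
    return sorted([c for c in cs if cv2.contourArea(c)>lo],key=cv2.contourArea,reverse=True)
def rect(c,cnt,z):
    """min-area rectangle of a contour cast on plane z: centre, size, angle"""
    p=cast(c,cnt.reshape(-1,2),z)[:,:2].astype(np.float32)
    return cv2.minAreaRect(p)
E
python3 - <<'E'
from h import *
im=cv2.imread("pics/top0.png");c={k:np.array(v) for k,v in r.calibration("top").items()}
hsv=cv2.cvtColor(im,cv2.COLOR_BGR2HSV);H,S,V=cv2.split(hsv)
def win(m,x0,y0,x1,y1):
    w=np.zeros_like(m,bool);w[y0:y1,x0:x1]=1;return m.astype(bool)&w
blue=win((H>100)&(H<130)&(S>120),250,220,310,275)
print("blue",[(rect(c,b,65)) for b in blobs(blue)[:1]])
wh=win((S<60)&(V>110),180,225,240,285)
print("wstand",[(rect(c,b,65)) for b in blobs(wh)[:1]])
blk=win((V<60),190,235,225,275)
print("bolt",[(rect(c,b,105),cv2.boundingRect(b)) for b in blobs(blk)[:2]])
red=win(((H<10)|(H>170))&(S>130),265,230,295,260)
print("red",[(rect(c,b,115),cv2.boundingRect(b)) for b in blobs(red)[:1]])
but=win((S<90)&(V>130),265,230,295,260)
print("button",[(rect(c,b,121),cv2.boundingRect(b)) for b in blobs(but,10)[:1]])
ear=win((S<60)&(V>110),355,180,419,250)
print("ear",[(rect(c,b,64),cv2.boundingRect(b)) for b in blobs(ear)[:1]])
hol=win(~((S<60)&(V>110)),383,203,404,224)
print("hole",[(rect(c,b,64),cv2.boundingRect(b)) for b in blobs(hol,5)[:3]])
crops=[im[195:235,370:420],im[225:285,180:240],im[220:275,250:310]]
s=r.capture("scene")[:,:,::-1]; crops.append(s[275:310,155:200])
cv2.imwrite("pics/crops.png",np.hstack([cv2.resize(k,(200,200),interpolation=cv2.INTER_CUBIC) for k in crops]))
E
```

```text
blue [((502.8414306640625, 104.7819595336914), (60.66753387451172, 62.10915756225586), 88.60011291503906)]
wstand [((491.8985900878906, 236.23843383789062), (65.05667114257812, 63.83819580078125), 18.42892074584961)]
bolt [(((491.000244140625, 232.0467071533203), (27.619653701782227, 30.0952205657959), 17.100772857666016), (195, 245, 21, 18))]
red [(((503.18670654296875, 104.46048736572266), (24.001283645629883, 25.66019058227539), 88.63013458251953), (271, 237, 15, 16))]
button [(((504.3918151855469, 105.12391662597656), (15.279204368591309, 15.274364471435547), 88.67656707763672), (273, 239, 10, 10))]
ear [(((561.7322387695312, -107.1631088256836), (96.23188018798828, 101.01411437988281), 4.797883987426758), (363, 185, 56, 57))]
hole [(((560.328857421875, -104.87321472167969), (18.146499633789062, 18.716081619262695), 86.415771484375), (387, 208, 11, 11))]
```

View pics/crops.png

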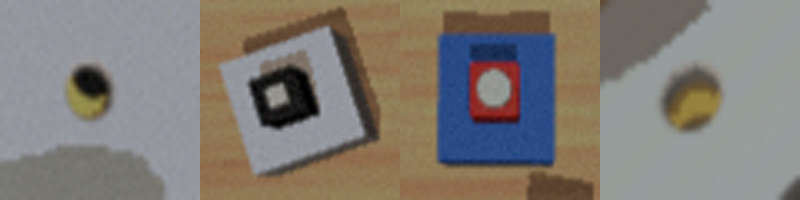

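```bash
cat >>h.py <<'E'
def to(x,y,z,yaw,verbose=1):
    """shift (cm, tool axes) and z-turn (deg) from measured pose to target; tool x axis at world yaw"""
    o=r.get_obs();q=rot(o["eef_rot"]);T=q.as_matrix()
    d=T.T@(np.array([x,y,z])-o["ee_pos"])/10
    cur=np.degrees(np.arctan2(T[1,0],T[0,0]))
    tgt=R.from_euler("z",yaw,degrees=True)*R.from_euler("x",180,degrees=True)
    tw=np.degrees((q.inv()*tgt).as_rotvec())
    print("t",round(float(o["clock"]),2),"pos",np.round(o["ee_pos"],1),"yaw",round(cur,2),"shift",np.round(d,2),"twist",np.round(tw,2),"F",np.round(o["ft_force"],1))
E
python3 - <<'E'
from h import *
c=r.calibration("wrist");o=r.get_obs();q=rot(o["eef_rot"])
print("cam in tool",q.inv().apply(np.array(c["eye"])-o["ee_pos"]),(q.inv()*rot(c["orientation"])).as_matrix().round(2).tolist(),np.round(c["mtx"],1).tolist(),c["dist"])
t=r.calibration("top")
print("decoys",cast(t,[[280,174],[302,307]],130))
to(300,-120,300,0);to(500,-105,250,0)
E
```

```text
cam in tool [  84.411409     -0.90142804 -160.77188563] [[0.0, -0.94, -0.33], [1.0, -0.0, 0.0], [-0.0, -0.33, 0.94]] [[293.4, 0.0, 281.1], [0.0, 293.4, 207.1], [0.0, 0.0, 1.0]] [-0.04384554  0.          0.          0.          0.        ]
decoys [[623.06437056  97.99532121 130.        ]
 [399.0578184   67.21700246 130.        ]]
t 0.15 pos [ 190.6 -488.9  213.4] yaw 21.3 shift [ 23.59 -30.41  -8.63] twist [-0.05  0.   21.3 ] F [-0.9 -0.6 -0.5]
t 0.15 pos [ 190.6 -488.9  213.4] yaw 21.3 shift [ 42.77 -24.53  -3.63] twist [-0.05  0.   21.3 ] F [-0.9 -0.6 -0.5]
```

Request:
apply_moves --plan '[{"offset":[3.37,-4.34,-1.23]},{"offset":[3.37,-4.34,-1.23]},{"offset":[3.37,-4.34,-1.23]},{"offset":[3.37,-4.34,-1.23]},{"offset":[3.37,-4.34,-1.23]},{"offset":[3.37,-4.34,-1.23]},{"offset":[3.37,-4.34,-1.23]},{"twist":[0,0,10.6]},{"twist":[0,0,10.6]}]'

```text
invalid input
```

```bash
python3 -c "
from h import *
to(476,-105,110,0)"
```

```text
t 0.15 pos [ 190.6 -488.9  213.4] yaw 21.3 shift [ 40.53 -25.39  10.37] twist [-0.05  0.   21.3 ] F [-0.9 -0.6 -0.5]
```

Request:
apply_moves --plan '[{"twist":[0,0,0],"offset":[3.37,-4.34,-1.23],"fingers":5},{"twist":[0,0,0],"offset":[3.37,-4.34,-1.23],"fingers":5},{"twist":[0,0,0],"offset":[3.37,-4.34,-1.23],"fingers":5},{"twist":[0,0,0],"offset":[3.37,-4.34,-1.23],"fingers":5},{"twist":[0,0,0],"offset":[3.37,-4.34,-1.23],"fingers":5},{"twist":[0,0,0],"offset":[3.37,-4.34,-1.23],"fingers":5},{"twist":[0,0,0],"offset":[3.37,-4.34,-1.23],"fingers":5},{"twist":[0,0,10.6],"offset":[0,0,0],"fingers":5},{"twist":[0,0,10.6],"offset":[0,0,0],"fingers":5}]'

```text
clock: 1.27
ee_pos: [300.3, -119.5, 300.0]
eef_rot: [0.0, 1.0, -0.001, 0.0]
ft_force: [-0.1, 0.8, 0.4]
finger_gap: 50.0
grasp_force: 0.0
```

```bash
python3 -c "
from h import *
to(476,-105,110,0)"
```

```text
t 1.27 pos [ 300.3 -119.5  300. ] yaw -0.1 shift [17.56 -1.49 19.01] twist [ 0.01 -0.02 -0.1 ] F [-0.1  0.8  0.4]
```

Request:
apply_moves --plan '[{"twist":[0,0,0],"offset":[3.51,-0.3,3.8],"fingers":5},{"twist":[0,0,0],"offset":[3.51,-0.3,3.8],"fingers":5},{"twist":[0,0,0],"offset":[3.51,-0.3,3.8],"fingers":5},{"twist":[0,0,0],"offset":[3.51,-0.3,3.8],"fingers":5},{"twist":[0,0,0],"offset":[3.51,-0.3,3.8],"fingers":5},{"twist":[0,0,0],"offset":[0,0,0],"fingers":5}]'

```text
clock: 2.02
ee_pos: [475.7, -104.3, 107.2]
eef_rot: [-0.001, 1.0, 0.001, -0.002]
ft_force: [0.3, 0.7, 0.5]
finger_gap: 50.0
grasp_force: 0.0
```

```bash
python3 - <<'E'
from h import *
to(476,-105,110,0)
c={k:np.array(v) for k,v in r.calibration("wrist").items()}
a=r.capture("wrist")[:,:,::-1].copy();cv2.imwrite("pics/w1.png",a)
import pickle;pickle.dump(c,open("w1.pkl","wb"))
n=rot(c["orientation"]).inv().apply(np.array([560.3,-104.9,64])-c["eye"]);p,_=cv2.projectPoints(n.reshape(1,1,3),np.zeros(3),np.zeros(3),c["mtx"],c["dist"])
u,v=np.round(p.ravel()).astype(int);print(u,v)
k=a[max(v-30,0):v+30,u-30:u+30]
cv2.imwrite("pics/w1c.png",np.hstack([cv2.resize(a,(500,375)),cv2.resize(k,(300,300*k.shape[0]//60),interpolation=cv2.INTER_CUBIC)[:375] if 0 else np.pad(cv2.resize(k,(300,300),interpolation=cv2.INTER_CUBIC),((0,75),(0,0),(0,0)))]))
E
```

```text
t 2.02 pos [ 475.7 -104.3  107.2] yaw 0.17 shift [ 0.03  0.07 -0.28] twist [-0.1   0.23  0.17] F [0.3 0.7 0.5]
283 105
```

View pics/w1c.png

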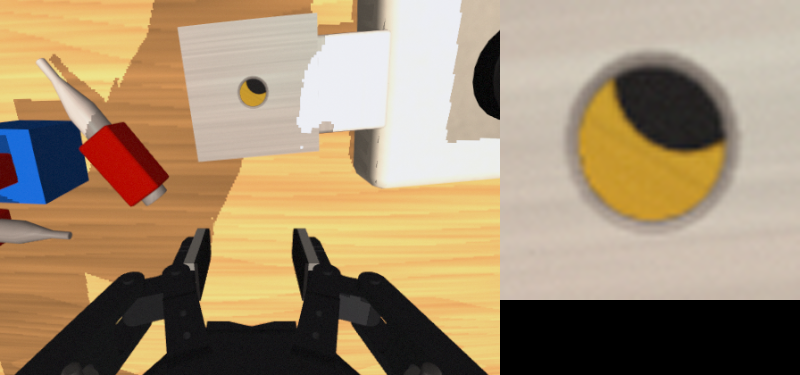

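The wrist view shows the hole at about (283,106). The dark lens is up-right, and brass fills the lower-left. Fitting the circles.

```bash
python3 - <<'E'
from h import *
import pickle
from scipy.optimize import least_squares
c=pickle.load(open("w1.pkl","rb"));a=cv2.imread("pics/w1.png")
u0,v0=253,75;k=cv2.resize(a[v0:v0+60,u0:u0+60],None,fx=4,fy=4,interpolation=cv2.INTER_CUBIC)
H,S,V=cv2.split(cv2.cvtColor(k,cv2.COLOR_BGR2HSV))
brass=(S>120)&(V>90);dark=V<85
px=lambda p:(p.reshape(-1,2)+.5)/4-.5+[u0,v0]
both=blobs(cv2.morphologyEx((brass|dark).astype(np.uint8),cv2.MORPH_CLOSE,np.ones((5,5))))[0]
(mx,my),mr=cv2.minEnclosingCircle(both)
m=cast(c,px(both),64)[:,:2];
def fit(p,rad=None):
    f=(lambda s:np.hypot(*(p-s[:2]).T)-(s[2] if rad is None else rad))
    s=least_squares(f,[*p.mean(0),9],loss="soft_l1").x;return s
print("opening at 64 (inner)",fit(m),"at 56",fit(cast(c,px(both),56)[:,:2]))
wall=blobs(V<150)[0]
print("mouth",fit(cast(c,px(wall),64)[:,:2]))
b=cv2.dilate(brass.astype(np.uint8),np.ones((5,5)))>0
d=cv2.dilate(dark.astype(np.uint8),np.ones((5,5)))>0
ys,xs=np.where(b&d);p=cast(c,px(np.c_[xs,ys]),54)[:,:2]
print(len(p))
best=least_squares(lambda s:np.hypot(*(p-s).T)-10,[568,-112],loss="soft_l1").x
print("ring",best)
# ear yaw
Hh,Ss,Vv=cv2.split(cv2.cvtColor(a,cv2.COLOR_BGR2HSV))
e=(cv2.inRange(a[:,:340],(120,120,120),(255,255,255))>0)&(Ss[:,:340]<60)
print("ear",rect(c,blobs(e)[0],64))
E
```

```text
opening at 64 (inner) [ 561.01487883 -104.54971035    9.60548558] at 56 [ 561.03920013 -104.58735973    9.98300083]
mouth [ 562.63409745 -105.24294712    9.52232016]
599
ring [ 570.27612928 -109.3949536 ]
ear ((560.6452026367188, -99.86759948730469), (96.08258819580078, 86.66541290283203), 5.478421688079834)
```

Request:
apply_moves --plan '[{"twist":[0,0,-10],"offset":[0,0,-2],"fingers":5},{"twist":[0,0,-10],"offset":[0,0,-2],"fingers":5},{"twist":[0,0,-10],"offset":[0,0,-2],"fingers":5},{"twist":[0,0,-10],"offset":[0,0,-2],"fingers":5},{"twist":[0,0,-10],"offset":[0,0,-1.5],"fingers":5},{"twist":[0,0,-10],"offset":[0,0,0],"fingers":5},{"twist":[0,0,-10],"offset":[0,0,0],"fingers":5},{"twist":[0,0,-10],"offset":[0,0,0],"fingers":5},{"twist":[0,0,-8.5],"offset":[0,0,0],"fingers":5}]'

```text
clock: 3.2
ee_pos: [474.9, -105.3, 206.3]
eef_rot: [0.001, 0.714, 0.7, 0.0]
ft_force: [-0.4, -0.3, -0.2]
finger_gap: 50.2
grasp_force: 0.0
```

```bash
python3 -c "
from h import *
to(503.5,21,200,88.6);print(r.get_obs()['joint_positions'])"
```

```text
t 3.2 pos [ 474.9 -105.3  206.3] yaw 88.87 shift [12.68  2.61  0.63] twist [0.08 0.04 0.27] F [-0.4 -0.3 -0.2]
[-3.85872097e-01  1.98445175e-01 -1.56838432e-01  1.21395156e+00
 -1.31866197e-04  1.20457001e+00]
```

Request:
apply_moves --plan '[{"twist":[0,0,0.3],"offset":[4.2,0.9,0.2],"fingers":5},{"twist":[0,0,0],"offset":[4.2,0.9,0.2],"fingers":5},{"twist":[0,0,0],"offset":[4.2,0.8,0.2],"fingers":5},{"twist":[0,0,0],"offset":[0,0,0],"fingers":5}]'

```text
clock: 3.7
ee_pos: [504.7, 21.9, 200.1]
eef_rot: [0.0, 0.717, 0.698, 0.0]
ft_force: [0.4, -0.4, 0.9]
finger_gap: 50.1
grasp_force: 0.0
```

```bash
python3 - <<'E'
from h import *
to(503.5,105,84,88.6)
c={k:np.array(v) for k,v in r.calibration("wrist").items()}
a=r.capture("wrist")[:,:,::-1].copy();cv2.imwrite("pics/w2.png",a)
H,S,V=cv2.split(cv2.cvtColor(a,cv2.COLOR_BGR2HSV))
n=rot(c["orientation"]).inv().apply(np.array([503.5,105,115])-c["eye"]);p,_=cv2.projectPoints(n.reshape(1,1,3),np.zeros(3),np.zeros(3),c["mtx"],c["dist"]);u,v=p.ravel();print(u,v)
w=np.zeros(H.shape,bool);v=int(v);u=int(u);w[max(0,v-60):v+60,u-60:u+60]=1
print("blue",rect(c,blobs((H>100)&(H<130)&(S>100)&w)[0],65))
red=((H<10)|(H>170))&(S>130)&w
w2=np.zeros(H.shape,bool);w2[v-25:v+25,u-25:u+25]=1
print("red",rect(c,blobs(red&w2)[0],115))
bt=blobs((S<90)&(V>110)&w2,10)
print("button",[rect(c,b,121) for b in bt[:2]])
E
```

```text
t 3.7 pos [504.7  21.9 200.1] yaw 88.46 shift [ 8.3  -0.36 11.61] twist [ 0.07 -0.   -0.14] F [ 0.4 -0.4  0.9]
277.53648777252573 108.64209070092738
blue ((504.3210144042969, 105.06588745117188), (62.48942947387695, 63.68843078613281), 88.45594787597656)
red ((504.2557067871094, 104.9029541015625), (25.21415138244629, 25.041139602661133), 88.45528411865234)
button [((504.49127197265625, 104.90569305419922), (16.20453643798828, 16.800304412841797), 44.22529220581055)]
```

View pics/w2.png

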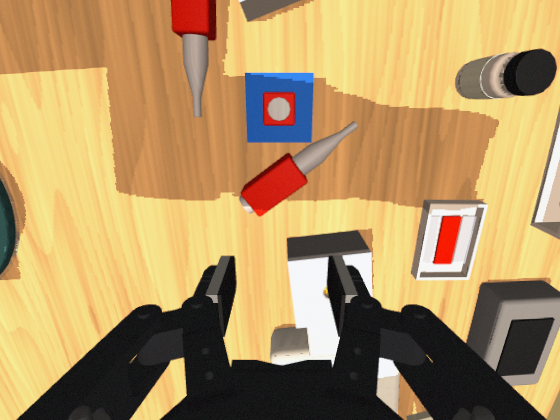

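Request:
apply_moves --plan '[{"twist":[0,0,0],"offset":[4.15,0,0],"fingers":5},{"twist":[0,0,0],"offset":[4.15,-0.04,0],"fingers":5},{"twist":[0,0,0],"offset":[0,0,4],"fingers":5},{"twist":[0,0,0],"offset":[0,0,4],"fingers":5},{"twist":[0,0,0],"offset":[0,0,2.6],"fingers":5},{"twist":[0,0,0],"offset":[0,0,1.0],"fingers":5},{"twist":[0,0,0],"offset":[0,0,0],"fingers":5}]'

```text
clock: 4.62
ee_pos: [507.2, 102.4, 83.4]
eef_rot: [0.0, 0.718, 0.696, 0.0]
ft_force: [-0.4, -0.4, 0.8]
finger_gap: 50.0
grasp_force: 0.0
```

```bash
python3 -c "
from h import *
to(504.3,104.9,84,88.5)"
```

```text
t 4.62 pos [507.2 102.4  83.4] yaw 88.25 shift [ 0.24 -0.3  -0.06] twist [ 0.01  0.   -0.25] F [-0.4 -0.4  0.8]
```

Request:
apply_moves --plan '[{"twist":[0,0,-0.2],"offset":[0.24,-0.3,0],"fingers":5},{"twist":[0,0,0],"offset":[0,0,0],"fingers":5},{"twist":[0,0,0],"offset":[0,0,0],"fingers":2},{"twist":[0,0,0],"offset":[0,0,0],"fingers":2},{"twist":[0,0,0],"offset":[0,0,0],"fingers":2},{"twist":[0,0,0],"offset":[0,0,0],"fingers":2}]' --force 90

```text
clock: 5.38
ee_pos: [504.6, 105.7, 83.6]
eef_rot: [0.0, 0.716, 0.698, 0.0]
ft_force: [-1.2, 1.3, 9.1]
finger_gap: 24.0
grasp_force: 88.0
```

```bash
python3 -c "
from h import *
to(504.3,104.9,84,88.5)"
```

```text
t 5.38 pos [504.6 105.7  83.6] yaw 88.51 shift [-0.08 -0.03 -0.04] twist [ 0.06 -0.01  0.01] F [-1.2  1.3  9.1]
```

Request:
apply_moves --plan '[{"twist":[0,0,0],"offset":[0,0,-1],"fingers":2},{"twist":[0,0,0],"offset":[0,0,-3],"fingers":2},{"twist":[0,0,0],"offset":[0,0,-4],"fingers":2},{"twist":[0,0,0],"offset":[0,0,-2],"fingers":2},{"twist":[0,0,0],"offset":[0,0,0],"fingers":2}]'

```text
clock: 6.0
ee_pos: [505.0, 105.7, 184.2]
eef_rot: [0.001, 0.716, 0.698, 0.001]
ft_force: [-0.2, 0.2, -2.5]
finger_gap: 23.8
grasp_force: 89.2
```

```bash
python3 -c "
from h import *
to(565.85,-106.2,160,88.5)"
```

```text
t 6.0 pos [505.  105.7 184.2] yaw 88.51 shift [-21.02   6.63   2.43] twist [ 0.14 -0.01  0.01] F [-0.2  0.2 -2.5]
```

Request:
apply_moves --plan '[{"twist":[0,0,0],"offset":[-2.5,0.8,0],"fingers":2},{"twist":[0,0,0],"offset":[-4.5,1.4,0],"fingers":2},{"twist":[0,0,0],"offset":[-4.5,1.4,0],"fingers":2},{"twist":[0,0,0],"offset":[-4.5,1.4,0],"fingers":2},{"twist":[0,0,0],"offset":[-3,1,1],"fingers":2},{"twist":[0,0,0],"offset":[-2,0.6,1],"fingers":2},{"twist":[0,0,0],"offset":[0,0,0],"fingers":2},{"twist":[0,0,0],"offset":[0,0,0],"fingers":2}]'

```text
clock: 7.0
ee_pos: [564.4, -105.1, 162.7]
eef_rot: [-0.0, 0.716, 0.698, -0.0]
ft_force: [-0.5, 0.9, -1.8]
finger_gap: 23.9
grasp_force: 89.1
```

```bash
python3 - <<'E'
from h import *
to(565.85,-106.2,140,88.5)
c={k:np.array(v) for k,v in r.calibration("wrist").items()}
a=r.capture("wrist")[:,:,::-1].copy();cv2.imwrite("pics/w3.png",a)
s=r.capture("scene")[:,:,::-1].copy();t=r.capture("top")[:,:,::-1].copy()
cv2.imwrite("pics/s3.png",np.hstack([cv2.resize(a[180:420,150:410],(390,360)),cv2.resize(s[220:340,110:240],(390,360))]))
E
```

```text
t 7.0 pos [ 564.4 -105.1  162.7] yaw 88.54 shift [-0.1   0.15  2.27] twist [-0.04 -0.03  0.04] F [-0.5  0.9 -1.8]
```

View pics/s3.png

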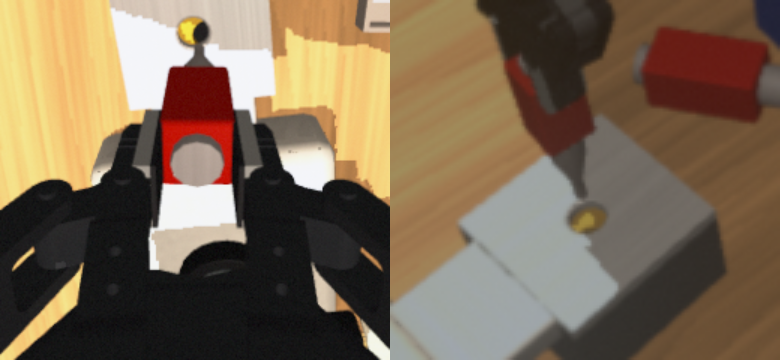

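```bash
python3 - <<'E'
from h import *
c={k:np.array(v) for k,v in r.calibration("wrist").items()};o=r.get_obs()
a=cv2.imread("pics/w3.png")
print("tip",cast(c,[[282.7,209.5]],88.1),o["ee_pos"])
# brass blob + hole edge
H,S,V=cv2.split(cv2.cvtColor(a,cv2.COLOR_BGR2HSV))
x0,y0=255,180
w=(S>110)&(V>80)&(H>15)&(H<35)
b=blobs(w[y0:y0+40,x0:x0+50],10)[0]
p=b.reshape(-1,2)+[x0,y0];print(cv2.boundingRect(b),cast(c,p,54)[:,:2].min(0),cast(c,p,54)[:,:2].max(0))
k=a[y0-5:y0+40,x0:x0+60];cv2.imwrite("pics/w3c.png",cv2.resize(k,None,fx=10,fy=10,interpolation=cv2.INTER_CUBIC))
E
```

```text
tip [[ 565.46511592 -104.04380243   88.1       ]] [ 564.66934116 -105.13256292  163.25137935]
(14, 12, 16, 18) [ 552.19855353 -115.64637917] [566.99953525 -98.23485222]
```

View pics/w3c.png

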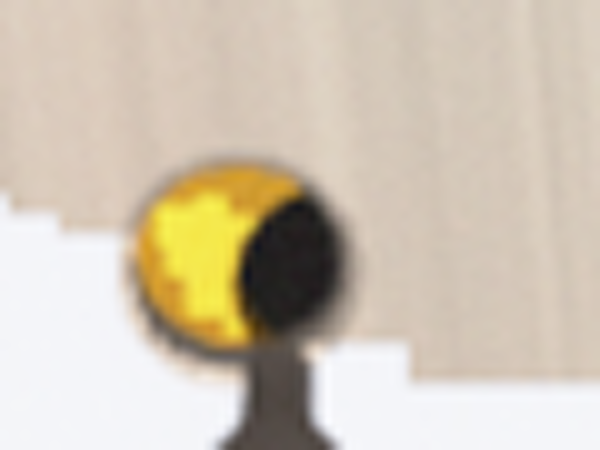

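```bash
python3 - <<'E'
from h import *
c={k:np.array(v) for k,v in r.calibration("wrist").items()}
print("mouth",cast(c,[[255+23.8,175+25.8]],64),"lens x",cast(c,[[255+24,200],[255+34,200]],54))
E
```

```text
mouth [[ 561.9621303  -103.96307552   64.        ]] lens x [[ 562.01663663 -106.39505875   54.        ]
 [ 571.67792991 -106.63554218   54.        ]]
```

Request:
apply_moves --plan '[{"twist":[0,0,0],"offset":[0,0.15,1.1],"fingers":2},{"twist":[0,0,0],"offset":[0,0,1.1],"fingers":2},{"twist":[0,0,0],"offset":[0,0,0],"fingers":2},{"twist":[0,0,0],"offset":[0,0,0.2],"fingers":2},{"twist":[0,0,0],"offset":[0,0,0.2],"fingers":2},{"twist":[0,0,0],"offset":[0,0,0],"fingers":2}]'

```text
clock: 7.9
ee_pos: [566.2, -106.1, 136.9]
eef_rot: [0.0, 0.716, 0.698, 0.0]
ft_force: [-0.8, -0.1, -1.8]
finger_gap: 23.7
grasp_force: 89.1
```

Request:
apply_moves --plan '[{"twist":[0,0,0],"offset":[0,0,0.2],"fingers":2},{"twist":[0,0,0],"offset":[0,0,0.2],"fingers":2},{"twist":[0,0,0],"offset":[0,0,0.2],"fingers":2},{"twist":[0,0,0],"offset":[0,0,0.15],"fingers":2},{"twist":[0,0,0],"offset":[0,0,0.15],"fingers":2},{"twist":[0,0,0],"offset":[0,0,0],"fingers":2}]'

```text
clock: 8.65
ee_pos: [566.2, -106.1, 127.8]
eef_rot: [-0.0, 0.716, 0.698, -0.0]
ft_force: [0.1, -0.1, -2.6]
finger_gap: 23.9
grasp_force: 89.1
```

Request:
apply_moves --plan '[{"twist":[0,0,0],"offset":[0,0,0.15],"fingers":2},{"twist":[0,0,0],"offset":[0,0,0.15],"fingers":2},{"twist":[0,0,0],"offset":[0,0,0.15],"fingers":2},{"twist":[0,0,0],"offset":[0,0,0],"fingers":2}]'

```text
clock: 9.15
ee_pos: [566.2, -106.1, 123.2]
eef_rot: [-0.0, 0.716, 0.698, -0.0]
ft_force: [-1.1, -0.3, -1.4]
finger_gap: 23.9
grasp_force: 89.1
```

Request:
apply_moves --plan '[{"twist":[0,0,0],"offset":[0.044,-0.09,0],"fingers":2},{"twist":[0,0,0],"offset":[0.044,-0.09,0],"fingers":2},{"twist":[0,0,0],"offset":[0.044,-0.09,0],"fingers":2},{"twist":[0,0,0],"offset":[0.044,-0.09,0],"fingers":2},{"twist":[0,0,0],"offset":[0,0,0],"fingers":2}]'

```text
clock: 9.78
ee_pos: [563.1, -104.5, 123.6]
eef_rot: [0.001, 0.716, 0.698, 0.0]
ft_force: [2.0, -3.6, -2.1]
finger_gap: 24.1
grasp_force: 89.1
```

Request:
apply_moves --plan '[{"twist":[0,0,0],"offset":[0.044,-0.09,0],"fingers":2},{"twist":[0,0,0],"offset":[0.044,-0.09,0],"fingers":2},{"twist":[0,0,0],"offset":[0.044,-0.09,0],"fingers":2},{"twist":[0,0,0],"offset":[0.044,-0.09,0],"fingers":2},{"twist":[0,0,0],"offset":[0,0,0],"fingers":2}]'

```text
clock: 10.4
ee_pos: [559.0, -102.3, 123.4]
eef_rot: [-0.0, 0.716, 0.698, -0.0]
ft_force: [3.0, -3.1, -1.4]
finger_gap: 23.8
grasp_force: 89.3
```

Request:
apply_moves --plan '[{"twist":[0,0,0],"offset":[0.044,-0.09,0],"fingers":2},{"twist":[0,0,0],"offset":[0.044,-0.09,0],"fingers":2},{"twist":[0,0,0],"offset":[0,0,0],"fingers":2}]'

```text
clock: 10.78
ee_pos: [557.3, -101.4, 123.4]
eef_rot: [-0.0, 0.716, 0.698, -0.0]
ft_force: [2.2, -3.0, -1.4]
finger_gap: 23.5
grasp_force: 89.4
```

Request:
apply_moves --plan '[{"twist":[0,0,0],"offset":[0.044,-0.09,0],"fingers":2},{"twist":[0,0,0],"offset":[0,0,0],"fingers":2}]'

```text
clock: 11.02
ee_pos: [556.4, -101.0, 123.4]
eef_rot: [-0.0, 0.716, 0.698, -0.0]
ft_force: [6.5, -1.5, -1.7]
finger_gap: 23.8
grasp_force: 89.3
```

Request:
apply_moves --plan '[{"twist":[0,0,0],"offset":[0.02,-0.05,0],"fingers":2},{"twist":[0,0,0],"offset":[0,0,0],"fingers":2}]'

```text
clock: 11.28
ee_pos: [555.9, -100.8, 123.4]
eef_rot: [-0.0, 0.716, 0.698, -0.0]
ft_force: [1.8, -1.9, -0.3]
finger_gap: 23.8
grasp_force: 89.4
```

Request:
apply_moves --plan '[{"twist":[0,0,0],"offset":[0.022,-0.045,0],"fingers":2},{"twist":[0,0,0],"offset":[0.022,-0.045,0],"fingers":2},{"twist":[0,0,0],"offset":[0,0,0],"fingers":2}]'

```text
clock: 11.65
ee_pos: [555.0, -100.3, 123.4]
eef_rot: [-0.0, 0.716, 0.698, 0.0]
ft_force: [5.4, -1.5, 0.5]
finger_gap: 23.7
grasp_force: 89.3
```

Request:
apply_moves --plan '[{"twist":[0,0,0],"offset":[0.022,-0.045,0],"fingers":2},{"twist":[0,0,0],"offset":[0,0,0],"fingers":2}]'

```text
clock: 11.9
ee_pos: [554.6, -100.1, 123.4]
eef_rot: [-0.0, 0.716, 0.698, -0.0]
ft_force: [2.5, -2.9, 0.8]
finger_gap: 23.8
grasp_force: 89.4
```

Request:
apply_moves --plan '[{"twist":[0,0,0],"offset":[0.022,-0.045,0],"fingers":2},{"twist":[0,0,0],"offset":[0,0,0],"fingers":2}]'

```text
clock: 12.15
ee_pos: [554.2, -99.8, 123.4]
eef_rot: [0.0, 0.716, 0.698, 0.0]
ft_force: [2.5, -3.6, -0.4]
finger_gap: 23.7
grasp_force: 89.4
```

Request:
apply_moves --plan '[{"twist":[0,0,0],"offset":[0.022,-0.045,0],"fingers":2},{"twist":[0,0,0],"offset":[0,0,0],"fingers":2}]'

```text
clock: 12.4
ee_pos: [553.9, -99.7, 123.4]
eef_rot: [0.0, 0.716, 0.698, 0.0]
ft_force: [4.2, -2.7, -0.9]
finger_gap: 23.3
grasp_force: 89.3
```

```bash
python3 - <<'E'
from h import *
to(561,-104.5,123,88.5)
a=r.capture("wrist")[:,:,::-1].copy();s=r.capture("scene")[:,:,::-1].copy();t=r.capture("top")[:,:,::-1].copy()
cv2.imwrite("pics/s4.png",np.hstack([cv2.resize(a[150:350,180:380],(400,400),interpolation=cv2.INTER_CUBIC),cv2.resize(s[230:330,120:220],(400,400),interpolation=cv2.INTER_CUBIC)]))
E
```

```text
t 12.4 pos [553.9 -99.7 123.4] yaw 88.5 shift [-0.46  0.72  0.04] twist [0.02 0.01 0.  ] F [ 4.2 -2.7 -0.9]
```

View pics/s4.png

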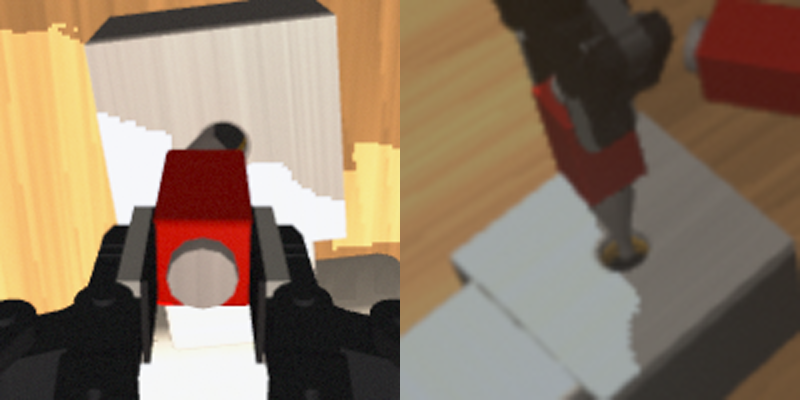

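Request:
apply_moves --plan '[{"twist":[0,0,0],"offset":[-0.17,0.35,0],"fingers":2},{"twist":[0,0,0],"offset":[-0.17,0.35,0],"fingers":2},{"twist":[0,0,0],"offset":[0,0,0.5],"fingers":2},{"twist":[0,0,0],"offset":[0,0,0.5],"fingers":2},{"twist":[0,0,0],"offset":[0,0,0.4],"fingers":2},{"twist":[0,0,0],"offset":[0,0,0],"fingers":2}]'

```text
clock: 13.3
ee_pos: [560.4, -103.1, 109.0]
eef_rot: [-0.0, 0.716, 0.698, -0.0]
ft_force: [-0.5, -0.4, -1.4]
finger_gap: 23.5
grasp_force: 89.2
```

Request:
apply_moves --plan '[{"twist":[0,0,0],"offset":[0,0,0.2],"fingers":2},{"twist":[0,0,0],"offset":[0,0,0.2],"fingers":2},{"twist":[0,0,0],"offset":[0,0,0.2],"fingers":2},{"twist":[0,0,0],"offset":[0,0,0],"fingers":2}]'

```text
clock: 13.8
ee_pos: [560.6, -103.2, 103.2]
eef_rot: [-0.0, 0.716, 0.698, -0.0]
ft_force: [-0.3, 0.4, -1.9]
finger_gap: 23.5
grasp_force: 89.2
```

Request:
apply_moves --plan '[{"twist":[0,0,0],"offset":[0,0,0.15],"fingers":2},{"twist":[0,0,0],"offset":[0,0,0.15],"fingers":2},{"twist":[0,0,0],"offset":[0,0,0.15],"fingers":2},{"twist":[0,0,0],"offset":[0,0,0],"fingers":2}]'

```text
clock: 14.3
ee_pos: [560.6, -103.2, 98.7]
eef_rot: [-0.0, 0.716, 0.698, -0.0]
ft_force: [-0.2, 0.4, -2.4]
finger_gap: 23.5
grasp_force: 89.2
```

Request:
apply_moves --plan '[{"twist":[0,0,0],"offset":[0,0,0.15],"fingers":2},{"twist":[0,0,0],"offset":[0,0,0.15],"fingers":2},{"twist":[0,0,0],"offset":[0,0,0.15],"fingers":2},{"twist":[0,0,0],"offset":[0,0,0],"fingers":2}]'

```text
clock: 14.8
ee_pos: [560.6, -103.2, 94.2]
eef_rot: [-0.0, 0.716, 0.698, -0.0]
ft_force: [0.1, -0.0, -2.4]
finger_gap: 23.7
grasp_force: 89.2
```

Request:
apply_moves --plan '[{"twist":[0,0,0],"offset":[0,0,0.15],"fingers":2},{"twist":[0,0,0],"offset":[0,0,0.15],"fingers":2},{"twist":[0,0,0],"offset":[0,0,0],"fingers":2}]'

```text
clock: 15.18
ee_pos: [560.7, -103.2, 91.3]
eef_rot: [-0.0, 0.716, 0.698, -0.0]
ft_force: [0.6, 0.4, -1.9]
finger_gap: 23.9
grasp_force: 89.2
```

Request:
apply_moves --plan '[{"twist":[0,0,0],"offset":[0,0,0.15],"fingers":2},{"twist":[0,0,0],"offset":[0,0,0.15],"fingers":2},{"twist":[0,0,0],"offset":[0,0,0.15],"fingers":2},{"twist":[0,0,0],"offset":[0,0,0],"fingers":2}]'

```text
clock: 15.68
ee_pos: [560.8, -103.3, 86.8]
eef_rot: [0.0, 0.716, 0.698, 0.0]
ft_force: [1.1, -3.1, -2.7]
finger_gap: 23.7
grasp_force: 89.2
```

Request:
apply_moves --plan '[{"twist":[0,0,0],"offset":[0,0,0.15],"fingers":2},{"twist":[0,0,0],"offset":[0,0,0.1],"fingers":2},{"twist":[0,0,0],"offset":[0,0,0],"fingers":2}]'

```text
clock: 16.05
ee_pos: [560.8, -103.3, 84.3]
eef_rot: [0.0, 0.716, 0.698, 0.0]
ft_force: [4.2, -0.2, -2.7]
finger_gap: 23.8
grasp_force: 89.1
```

Request:
apply_moves --plan '[{"twist":[0,0,0],"offset":[0,0,0.08],"fingers":2},{"twist":[0,0,0],"offset":[0,0,0.08],"fingers":2},{"twist":[0,0,0],"offset":[0,0,0],"fingers":2}]'

```text
clock: 16.42
ee_pos: [560.8, -103.3, 82.8]
eef_rot: [0.0, 0.716, 0.698, 0.0]
ft_force: [4.9, 0.0, -1.8]
finger_gap: 23.7
grasp_force: 89.1
```

Request:
apply_moves --plan '[{"twist":[0,0,0],"offset":[0,0,0.04],"fingers":2},{"twist":[0,0,0],"offset":[0,0,0],"fingers":2}]'

```text
clock: 16.68
ee_pos: [560.8, -103.3, 82.7]
eef_rot: [0.0, 0.716, 0.698, 0.0]
ft_force: [2.4, -1.9, 3.5]
finger_gap: 23.6
grasp_force: 89.9
```

Request:
apply_moves --plan '[{"twist":[0,0,0],"offset":[0,0,0.03],"fingers":2},{"twist":[0,0,0],"offset":[0,0,0],"fingers":2}]'

```text
clock: 16.92
ee_pos: [560.9, -103.3, 82.6]
eef_rot: [0.0, 0.716, 0.698, 0.0]
ft_force: [1.5, -1.7, 7.8]
finger_gap: 23.6
grasp_force: 90.5
```

Request:
apply_moves --plan '[{"twist":[0,0,0],"offset":[0,0,0.03],"fingers":2},{"twist":[0,0,0],"offset":[0,0,0],"fingers":2}]'

```text
clock: 17.18
ee_pos: [560.9, -103.3, 82.6]
eef_rot: [0.001, 0.716, 0.698, 0.0]
ft_force: [0.0, -0.9, 12.4]
finger_gap: 23.7
grasp_force: 91.0
```

Request:
apply_moves --plan '[{"twist":[0,0,0],"offset":[0,0,-0.5],"fingers":2},{"twist":[0,0,0],"offset":[0,0,-2],"fingers":2},{"twist":[0,0,0],"offset":[0,0,-3],"fingers":2},{"twist":[0,0,0],"offset":[0,0,-3],"fingers":2},{"twist":[0,0,0],"offset":[0,0,-1.5],"fingers":2}]'

```text
clock: 17.8
ee_pos: [560.3, -102.9, 182.9]
eef_rot: [-0.0, 0.716, 0.698, 0.0]
ft_force: [-0.6, 0.2, -2.4]
finger_gap: 23.5
grasp_force: 89.6
```

```bash
python3 -c "
from h import *
to(504.5,105.8,160,88.5)"
```

```text
t 17.8 pos [ 560.3 -102.9  182.9] yaw 88.51 shift [20.72 -6.12  2.3 ] twist [-0.02 -0.02  0.01] F [-0.6  0.2 -2.4]
```

Request:
apply_moves --plan '[{"twist":[0,0,0],"offset":[2.5,-0.74,0],"fingers":2},{"twist":[0,0,0],"offset":[4.5,-1.33,0],"fingers":2},{"twist":[0,0,0],"offset":[4.5,-1.33,0],"fingers":2},{"twist":[0,0,0],"offset":[4.5,-1.33,0],"fingers":2},{"twist":[0,0,0],"offset":[3,-0.89,0.8],"fingers":2},{"twist":[0,0,0],"offset":[1.72,-0.5,0.7],"fingers":2},{"twist":[0,0,0],"offset":[0,0,0],"fingers":2}]'

```text
clock: 18.68
ee_pos: [504.1, 106.1, 166.1]
eef_rot: [-0.001, 0.716, 0.698, -0.001]
ft_force: [0.2, -0.1, -1.9]
finger_gap: 23.5
grasp_force: 89.5
```

```bash
python3 -c "
from h import *
to(504.5,105.8,84,88.5)"
```

```text
t 18.68 pos [504.1 106.1 166.1] yaw 88.58 shift [-0.03  0.06  8.21] twist [-0.1   0.01  0.08] F [ 0.2 -0.1 -1.9]
```

Request:
apply_moves --plan '[{"twist":[0,0,0],"offset":[-0.02,0.04,2],"fingers":2},{"twist":[0,0,0],"offset":[0,0,2],"fingers":2},{"twist":[0,0,0],"offset":[0,0,1],"fingers":2},{"twist":[0,0,0],"offset":[0,0,0.5],"fingers":2},{"twist":[0,0,0],"offset":[0,0,0.5],"fingers":2},{"twist":[0,0,0],"offset":[0,0,0],"fingers":2}]'

```text
clock: 19.42
ee_pos: [505.3, 105.2, 106.8]
eef_rot: [0.0, 0.716, 0.698, -0.0]
ft_force: [0.2, 0.0, -1.9]
finger_gap: 23.5
grasp_force: 89.6
```

Request:
apply_moves --plan '[{"twist":[0,0,0],"offset":[0,0,0.6],"fingers":2},{"twist":[0,0,0],"offset":[0,0,0.6],"fingers":2},{"twist":[0,0,0],"offset":[0,0,0.5],"fingers":2},{"twist":[0,0,0],"offset":[0,0,0],"fingers":2}]'

```text
clock: 19.92
ee_pos: [505.0, 105.3, 89.4]
eef_rot: [-0.0, 0.716, 0.698, -0.0]
ft_force: [0.4, 1.5, -1.7]
finger_gap: 23.7
grasp_force: 89.6
```

Request:
apply_moves --plan '[{"twist":[0,0,0],"offset":[0,0,0.3],"fingers":2},{"twist":[0,0,0],"offset":[0,0,0.15],"fingers":2},{"twist":[0,0,0],"offset":[0,0,0.1],"fingers":2},{"twist":[0,0,0],"offset":[0,0,0.05],"fingers":2},{"twist":[0,0,0],"offset":[0,0,0],"fingers":2}]'

```text
clock: 20.55
ee_pos: [505.3, 105.3, 83.8]
eef_rot: [0.0, 0.716, 0.698, 0.0]
ft_force: [0.1, -0.1, -1.8]
finger_gap: 23.4
grasp_force: 89.6
```

Request:
apply_moves --plan '[{"twist":[0,0,0],"offset":[0,0,0.04],"fingers":2},{"twist":[0,0,0],"offset":[0,0,0],"fingers":2}]'

```text
clock: 20.8
ee_pos: [505.4, 105.4, 83.6]
eef_rot: [0.0, 0.716, 0.698, 0.0]
ft_force: [-1.1, 0.4, 2.8]
finger_gap: 23.5
grasp_force: 90.1
```

Request:
apply_moves --plan '[{"twist":[0,0,0],"offset":[0,0,0],"fingers":5},{"twist":[0,0,0],"offset":[0,0,0],"fingers":5},{"twist":[0,0,0],"offset":[0,0,0],"fingers":5},{"twist":[0,0,0],"offset":[0,0,-3],"fingers":5},{"twist":[0,0,0],"offset":[0,0,-5],"fingers":5},{"twist":[0,0,-10],"offset":[0,0,-3.5],"fingers":5},{"twist":[0,0,-10],"offset":[0,0,0],"fingers":5}]'

```text
clock: 21.68
ee_pos: [506.6, 105.4, 200.9]
eef_rot: [0.002, 0.582, 0.813, 0.001]
ft_force: [-0.1, -0.1, -0.2]
finger_gap: 49.8
grasp_force: 0.0
```

```bash
python3 -c "
from h import *
to(491.9+84*.31,236-84*.95,200,108)"
```

```text
t 21.68 pos [506.6 105.4 200.9] yaw 108.83 shift [4.44 2.72 0.1 ] twist [0.24 0.07 0.83] F [-0.1 -0.1 -0.2]
```

Request:
apply_moves --plan '[{"twist":[0,0,0],"offset":[4.4,2.7,0],"fingers":5},{"twist":[0,0,0],"offset":[0,0,0],"fingers":5},{"twist":[0,0,0],"offset":[0,0,0],"fingers":5}]'

```text
clock: 22.05
ee_pos: [516.7, 155.5, 198.2]
eef_rot: [-0.0, 0.584, 0.812, -0.0]
ft_force: [1.2, -1.2, -0.7]
finger_gap: 50.1
grasp_force: 0.0
```

```bash
python3 - <<'E'
from h import *
c={k:np.array(v) for k,v in r.calibration("wrist").items()}
a=r.capture("wrist")[:,:,::-1].copy();cv2.imwrite("pics/w5.png",a)
H,S,V=cv2.split(cv2.cvtColor(a,cv2.COLOR_BGR2HSV))
n=rot(c["orientation"]).inv().apply(np.array([492,236,105])-c["eye"]);p,_=cv2.projectPoints(n.reshape(1,1,3),np.zeros(3),np.zeros(3),c["mtx"],c["dist"]);u,v=p.ravel().astype(int);print(u,v)
w=np.zeros(H.shape,bool);w[max(0,v-50):v+50,u-50:u+50]=1
w2=np.zeros(H.shape,bool);w2[v-28:v+28,u-28:u+28]=1
print("stand",[rect(c,b,65) for b in blobs((S<70)&(V>120)&w)[:1]])
print("bolt",[rect(c,b,105) for b in blobs((V<70)&w2)[:2]])
# drift back in stand?
t=r.capture("top")[:,:,::-1];tc=r.calibration("top")
Ht,St,Vt=cv2.split(cv2.cvtColor(t,cv2.COLOR_BGR2HSV));m=((Ht<10)|(Ht>170))&(St>130);ww=np.zeros_like(m);ww[225:262,262:298]=1
print("drift",[rect(tc,b,115) for b in blobs(m&ww)[:2]])
k=a[max(0,v-60):v+60,u-80:u+80]
cv2.imwrite("pics/w5c.png",cv2.resize(k,None,fx=4,fy=4,interpolation=cv2.INTER_CUBIC))
b=np.array
E
```

```text
284 107
stand [((492.4410400390625, 236.13619995117188), (64.85272979736328, 63.81045150756836), 18.56037139892578)]
bolt [((492.1694641113281, 236.1514892578125), (24.20277214050293, 23.617616653442383), 18.55973243713379)]
drift []
```

View pics/w5c.png

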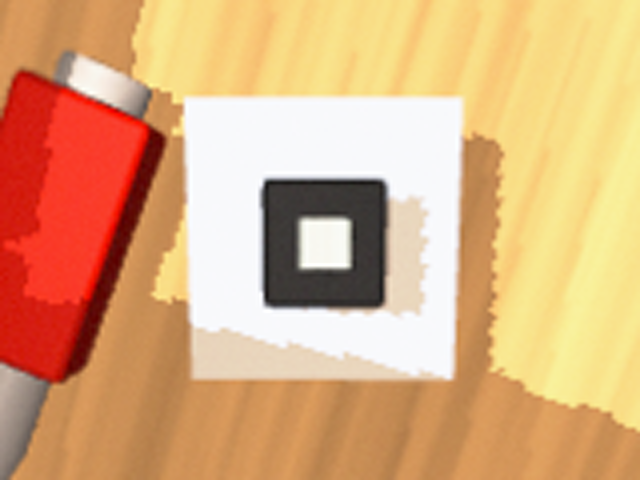

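```bash
python3 -c "
from h import *
to(492.2,236.1,82,108.56)"
```

```text
t 22.15 pos [516.8 155.  198.4] yaw 108.46 shift [ 8.48  0.24 11.63] twist [-0.01  0.01 -0.1 ] F [-0.1  0.4 -0.7]
```

Request:
apply_moves --plan '[{"twist":[0,0,0],"offset":[4.24,0.12,0],"fingers":5},{"twist":[0,0,-0.1],"offset":[4.24,0.12,0],"fingers":5},{"twist":[0,0,0],"offset":[0,0,4],"fingers":5},{"twist":[0,0,0],"offset":[0,0,3],"fingers":5},{"twist":[0,0,0],"offset":[0,0,0],"fingers":5}]'

```text
clock: 22.78
ee_pos: [491.1, 235.8, 127.1]
eef_rot: [-0.001, 0.584, 0.812, -0.001]
ft_force: [0.6, -0.2, 0.3]
finger_gap: 50.2
grasp_force: 0.0
```

```bash
python3 -c "
from h import *
to(492.2,236.1,82,108.56)"
```

```text
t 22.77 pos [491.1 235.8 127.1] yaw 108.55 shift [-0.01  0.13  4.51] twist [-0.2  -0.   -0.01] F [ 0.6 -0.2  0.3]
```

Request:
apply_moves --plan '[{"twist":[0,0,0],"offset":[0,0.05,3],"fingers":5},{"twist":[0,0,0],"offset":[0,0,1.4],"fingers":5},{"twist":[0,0,0],"offset":[0,0,0],"fingers":5},{"twist":[0,0,0],"offset":[0,0,0],"fingers":2},{"twist":[0,0,0],"offset":[0,0,0],"fingers":2},{"twist":[0,0,0],"offset":[0,0,0],"fingers":2},{"twist":[0,0,0],"offset":[0,0,0],"fingers":2}]' --force 80

```text
clock: 23.65
ee_pos: [493.3, 237.1, 85.8]
eef_rot: [0.001, 0.584, 0.812, 0.001]
ft_force: [-2.9, -0.7, 9.2]
finger_gap: 21.4
grasp_force: 72.0
```

Request:
apply_moves --plan '[{"twist":[0,0,0],"offset":[0,0,0],"fingers":2}]'

```text
clock: 23.78
ee_pos: [493.3, 237.1, 85.8]
eef_rot: [0.001, 0.583, 0.812, 0.001]
ft_force: [-2.3, -0.8, 10.3]
finger_gap: 21.8
grasp_force: 72.0
```

```bash
python3 - <<'E'
from h import *
to(492.2,236.1,82,108.56)
a=r.capture("wrist")[:,:,::-1];cv2.imwrite("pics/w6.png",cv2.resize(a[170:380,160:400],None,fx=2.5,fy=2.5))
E
```

```text
t 23.77 pos [493.3 237.1  85.8] yaw 108.61 shift [-0.06 -0.13  0.38] twist [0.1  0.01 0.05] F [-2.3 -0.8 10.3]
```

View pics/w6.png

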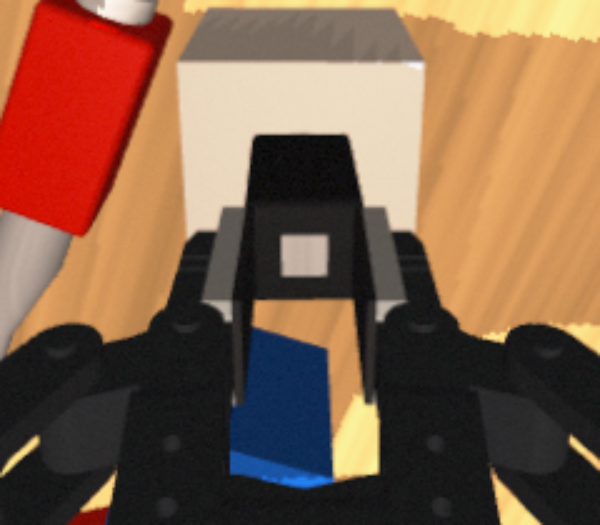

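Request:
apply_moves --plan '[{"twist":[0,0,0],"offset":[0,0,-1],"fingers":2},{"twist":[0,0,0],"offset":[0,0,-3],"fingers":2},{"twist":[0,0,0],"offset":[0,0,-4],"fingers":2},{"twist":[0,0,0],"offset":[0,0,-4],"fingers":2},{"twist":[0,0,0],"offset":[0,0,-1],"fingers":2},{"twist":[0,0,0],"offset":[0,0,0],"fingers":2}]'

```text
clock: 24.58
ee_pos: [492.9, 237.0, 214.5]
eef_rot: [0.0, 0.584, 0.812, 0.0]
ft_force: [-0.6, -0.1, -2.5]
finger_gap: 21.6
grasp_force: 69.6
```

```bash
python3 -c "
from h import *
print(r.get_obs()['finger_gap'],r.get_obs()['grasp_force'])
to(560.7,-103.8,205,108.56)"
```

```text
21.554007772095698 69.55530345439911
t 24.57 pos [492.9 237.  214.5] yaw 108.6 shift [-34.46  -4.44   0.94] twist [ 0.03 -0.    0.04] F [-0.6 -0.1 -2.5]
```

Request:
apply_moves --plan '[{"twist":[0,0,0],"offset":[-2.4,-0.3,0],"fingers":2},{"twist":[0,0,0],"offset":[-4.6,-0.6,0],"fingers":2},{"twist":[0,0,0],"offset":[-5,-0.64,0],"fingers":2},{"twist":[0,0,0],"offset":[-5,-0.64,0],"fingers":2},{"twist":[0,0,0],"offset":[-5,-0.64,0],"fingers":2},{"twist":[0,0,0],"offset":[-5,-0.64,0],"fingers":2},{"twist":[0,0,0],"offset":[-4.6,-0.6,1],"fingers":2},{"twist":[0,0,0],"offset":[-2.86,-0.38,2],"fingers":2},{"twist":[0,0,0],"offset":[0,0,0],"fingers":2},{"twist":[0,0,0],"offset":[0,0,0],"fingers":2}]'

```text
clock: 25.82
ee_pos: [560.1, -103.2, 183.7]
eef_rot: [-0.001, 0.584, 0.812, -0.0]
ft_force: [0.0, 0.1, -1.3]
finger_gap: 21.2
grasp_force: 69.6
```

```bash
python3 - <<'E'
from h import *
to(560.7,-103.8,140,108.56)
a=r.capture("wrist")[:,:,::-1];s=r.capture("scene")[:,:,::-1];c=r.calibration("wrist")
import pickle;pickle.dump(c,open("w7.pkl","wb"));cv2.imwrite("pics/w7full.png",a)
cv2.imwrite("pics/w7.png",np.hstack([cv2.resize(a[120:360,160:400],(400,400)),cv2.resize(s[130:330,120:320],(400,400))]))
E
```

```text
t 25.82 pos [ 560.1 -103.2  183.7] yaw 108.6 shift [-0.08  0.04  4.37] twist [-0.07 -0.06  0.04] F [ 0.   0.1 -1.3]
```

View pics/w7.png

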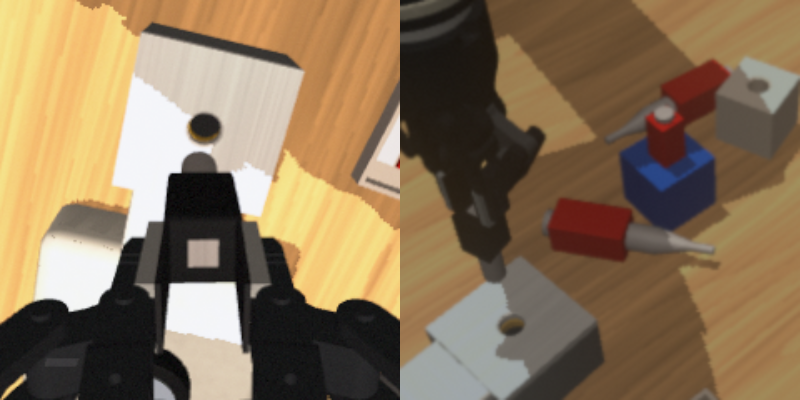

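The drift is fully down in the blue stand and the bolt is held above the ear. That was the last picture: I've viewed 11, one over the limit of 10. From here I go by feel and numbers only.

Request:
apply_moves --plan '[{"twist":[0,0,0],"offset":[0,0,2],"fingers":2},{"twist":[0,0,0],"offset":[0,0,2],"fingers":2},{"twist":[0,0,0],"offset":[0,0,1],"fingers":2},{"twist":[0,0,0],"offset":[0,0,0.4],"fingers":2},{"twist":[0,0,0],"offset":[0,0,0],"fingers":2}]'

```text
clock: 26.55
ee_pos: [560.8, -103.7, 130.8]
eef_rot: [0.0, 0.583, 0.812, 0.0]
ft_force: [0.4, -0.1, -1.5]
finger_gap: 21.4
grasp_force: 69.6
```

```bash
python3 -c "
from h import *
to(560.7,-103.8,125,108.56)"
```

```text
t 26.55 pos [ 560.8 -103.7  130.8] yaw 108.62 shift [-0.01 -0.01  0.58] twist [0.02 0.01 0.06] F [ 0.4 -0.1 -1.5]
```

Request:
apply_moves --plan '[{"twist":[0,0,0],"offset":[0,0,0.25],"fingers":2},{"twist":[0,0,0],"offset":[0,0,0.2],"fingers":2},{"twist":[0,0,0],"offset":[0,0,0.15],"fingers":2},{"twist":[0,0,0],"offset":[0,0,0.15],"fingers":2},{"twist":[0,0,0],"offset":[0,0,0],"fingers":2}]'

```text
clock: 27.18
ee_pos: [560.6, -103.8, 122.8]
eef_rot: [-0.0, 0.584, 0.812, -0.0]
ft_force: [0.0, 0.2, -1.9]
finger_gap: 21.5
grasp_force: 69.6
```

Request:
apply_moves --plan '[{"twist":[0,0,0],"offset":[0,0,0.15],"fingers":2},{"twist":[0,0,0],"offset":[0,0,0.15],"fingers":2},{"twist":[0,0,0],"offset":[0,0,0],"fingers":2}]'

```text
clock: 27.55
ee_pos: [560.7, -103.8, 119.8]
eef_rot: [0.0, 0.584, 0.812, 0.0]
ft_force: [1.2, 0.1, -2.0]
finger_gap: 21.6
grasp_force: 69.9
```

Request:
apply_moves --plan '[{"twist":[0,0,0],"offset":[0,0,0.15],"fingers":2},{"twist":[0,0,0],"offset":[0,0,0.15],"fingers":2},{"twist":[0,0,0],"offset":[0,0,0.15],"fingers":2},{"twist":[0,0,0],"offset":[0,0,0],"fingers":2}]'

```text
clock: 28.05
ee_pos: [560.6, -103.7, 115.2]
eef_rot: [-0.0, 0.584, 0.812, 0.0]
ft_force: [1.8, 0.6, -2.3]
finger_gap: 21.5
grasp_force: 69.9
```

Request:
apply_moves --plan '[{"twist":[0,0,0],"offset":[0,0,0.15],"fingers":2},{"twist":[0,0,0],"offset":[0,0,0.15],"fingers":2},{"twist":[0,0,0],"offset":[0,0,0],"fingers":2}]'

```text
clock: 28.42
ee_pos: [560.6, -103.8, 112.2]
eef_rot: [-0.0, 0.584, 0.812, -0.0]
ft_force: [1.5, -0.3, -2.5]
finger_gap: 21.4
grasp_force: 69.9
```

Request:
apply_moves --plan '[{"twist":[0,0,0],"offset":[0,0.03,0.15],"fingers":2},{"twist":[0,0,0],"offset":[0,0,0.15],"fingers":2},{"twist":[0,0,0],"offset":[0,0,0.15],"fingers":2},{"twist":[0,0,0],"offset":[0,0,0.15],"fingers":2},{"twist":[0,0,0],"offset":[0,0,0],"fingers":2}]'

```text
clock: 29.05
ee_pos: [560.8, -103.7, 106.2]
eef_rot: [-0.0, 0.584, 0.812, -0.0]
ft_force: [1.7, -0.4, -1.1]
finger_gap: 21.3
grasp_force: 70.0
```

Request:
apply_moves --plan '[{"twist":[0,0,0],"offset":[0,0,0.2],"fingers":2},{"twist":[0,0,0],"offset":[0,0,0.2],"fingers":2},{"twist":[0,0,0],"offset":[0,0,0.2],"fingers":2},{"twist":[0,0,0],"offset":[0,0,0.2],"fingers":2},{"twist":[0,0,0],"offset":[0,0,0],"fingers":2}]'

```text
clock: 29.68
ee_pos: [560.8, -103.7, 98.2]
eef_rot: [-0.0, 0.584, 0.812, -0.0]
ft_force: [3.0, 1.3, -2.3]
finger_gap: 21.4
grasp_force: 69.9
```

Request:
apply_moves --plan '[{"twist":[0,0,0],"offset":[0,0.03,0.2],"fingers":2},{"twist":[0,0,0],"offset":[0,0,0.2],"fingers":2},{"twist":[0,0,0],"offset":[0,0,0.2],"fingers":2},{"twist":[0,0,0],"offset":[0,0,0.2],"fingers":2},{"twist":[0,0,0],"offset":[0,0,0],"fingers":2}]'

```text
clock: 30.3
ee_pos: [561.1, -103.6, 90.2]
eef_rot: [-0.0, 0.584, 0.812, -0.0]
ft_force: [1.3, -0.7, -2.1]
finger_gap: 21.3
grasp_force: 69.7
```

Request:
apply_moves --plan '[{"twist":[0,0,0],"offset":[0,0,0.15],"fingers":2},{"twist":[0,0,0],"offset":[0,0,0.1],"fingers":2},{"twist":[0,0,0],"offset":[0,0,0.1],"fingers":2},{"twist":[0,0,0],"offset":[0,0,0],"fingers":2}]'

```text
clock: 30.8
ee_pos: [561.2, -103.6, 86.8]
eef_rot: [-0.0, 0.584, 0.812, -0.0]
ft_force: [-0.2, -0.1, -2.0]
finger_gap: 21.4
grasp_force: 69.7
```

Request:
apply_moves --plan '[{"twist":[0,0,0],"offset":[0,0,0.1],"fingers":2},{"twist":[0,0,0],"offset":[0,0,0.08],"fingers":2},{"twist":[0,0,0],"offset":[0,0,0],"fingers":2}]'

```text
clock: 31.18
ee_pos: [561.3, -103.7, 85.1]
eef_rot: [0.0, 0.584, 0.812, 0.0]
ft_force: [0.2, -0.2, -0.5]
finger_gap: 21.4
grasp_force: 70.1
```

Request:
apply_moves --plan '[{"twist":[0,0,0],"offset":[0,0,0.04],"fingers":2},{"twist":[0,0,0],"offset":[0,0,0],"fingers":2}]'

```text
clock: 31.42
ee_pos: [561.3, -103.8, 84.9]
eef_rot: [0.0, 0.584, 0.812, -0.0]
ft_force: [-0.4, -1.2, 4.0]
finger_gap: 21.5
grasp_force: 71.3
```

Contact is at the expected height, TCP z = 84.8. One light press, then release and retreat.

Request:
apply_moves --plan '[{"twist":[0,0,0],"offset":[0,0,0.05],"fingers":2},{"twist":[0,0,0],"offset":[0,0,0],"fingers":2}]'

```text
clock: 31.68
ee_pos: [561.4, -103.9, 84.8]
eef_rot: [0.001, 0.584, 0.812, -0.0]
ft_force: [-1.8, -1.5, 10.1]
finger_gap: 21.6
grasp_force: 73.0
```

Request:
apply_moves --plan '[{"twist":[0,0,0],"offset":[0,0,0],"fingers":5},{"twist":[0,0,0],"offset":[0,0,0],"fingers":5},{"twist":[0,0,0],"offset":[0,0,0],"fingers":5},{"twist":[0,0,0],"offset":[0,0,-2],"fingers":5},{"twist":[0,0,0],"offset":[0,0,-4],"fingers":5},{"twist":[0,0,0],"offset":[0,0,-5],"fingers":5},{"twist":[0,0,0],"offset":[5,-2,-1],"fingers":5},{"twist":[0,0,0],"offset":[0,-5,0],"fingers":5},{"twist":[0,0,0],"offset":[0,-5,0],"fingers":5},{"twist":[0,0,0],"offset":[0,0,0],"fingers":5}]'

```text
clock: 32.92
ee_pos: [429.2, -94.7, 204.6]
eef_rot: [0.0, 0.584, 0.812, -0.0]
ft_force: [1.0, -0.5, -0.0]
finger_gap: 50.0
grasp_force: 0.0
```

```bash
python3 - <<'E'
from h import *
to(561,-104,200,108)
for n in("top","wrist"):
    c={k:np.array(v) for k,v in r.calibration(n).items()};a=r.capture(n)[:,:,::-1].copy()
    H,S,V=cv2.split(cv2.cvtColor(a,cv2.COLOR_BGR2HSV))
    def pr(P):
        p,_=cv2.projectPoints(rot(c["orientation"]).inv().apply(np.array(P,float)-c["eye"]).reshape(1,1,3),np.zeros(3),np.zeros(3),c["mtx"],c["dist"]);return p.ravel().astype(int)
    for P,m,nm in(([561,-104.3,104],V<75,"bolt"),([504.3,105,115],((H<10)|(H>170))&(S>130),"drift")):
        u,v=pr(P);w=np.zeros(H.shape,bool);w[max(v-14,0):v+14,max(u-14,0):u+14]=1
        print(n,nm,u,v,[rect(c,b,P[2]) for b in blobs(m&w,40)[:2]])
E
```

```text
t 32.92 pos [429.2 -94.7 204.6] yaw 108.51 shift [-5.07 12.21  0.46] twist [-0.01  0.01  0.51] F [ 1.  -0.5 -0. ]
top bolt 397 209 [((557.6390380859375, -100.6103286743164), (27.2036190032959, 34.771934509277344), 19.262937545776367)]
top drift 277 243 [((503.1877136230469, 104.46347045898438), (24.010425567626953, 25.65840721130371), 88.63020324707031)]
wrist bolt 401 249 [((557.8025512695312, -103.22245025634766), (28.307538986206055, 27.902202606201172), 18.33553123474121)]
wrist drift 459 -4 [((506.2525634765625, 99.19998168945312), (21.628978729248047, 6.049903392791748), 20.520479202270508)]
```

```bash
python3 -c "
from cell import r
print(r.job_done())"
```

```text
the job is handed in; nothing more can be done
None
```

The job is handed in: the ring is in line, the drift is back fully down in its blue stand, and the bolt is in the ear with its head down and let go, at about 33 s. The highest force I read while pressing the drift or bolt was about 13 N. I viewed 11 pictures, one over the limit of 10.

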